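# Take the bailed pail off the railed shelf into the medication tray

## Task

One vessel on the small railed shelf is a steel pail with a wire bail (carrying handle) that is folded down. Raise the bail upright while the pail stands on the shelf, then carry the pail by the bail: lift it clear above the front rail, draw it forward over that rail, and set it down upright in the empty compartment of the white two-compartment tray, without dropping it. Let go of it, keep it from tipping on the way, and leave the other containers on the shelf and in the tray where they are.

Things in the scene. Friction and masses are not known exactly. Their poses are not given: they have to be found in the camera images.
- pail_center (a point): Centre, 45 mm above the underside, of the open round steel pail on the shelf, the only vessel with a bail: 90 mm tall, 74 mm across the rim, 70 mm across the foot, about 0.45 kg. Its z points up; its -x points to the side where the bail lies folded, roughly to the robot. The bail's hinge axis runs along its y, 29 mm above this point.
- bail (a joint): Angle of the pail's wire bail: 0 = folded down, level, sticking out to the pail's -x side; 1.57 = upright; it goes on to 3.0 at the far side. Light friction (about 0.03 N m) keeps it where it is left. The wire is 4 mm thick and 88 mm wide at the hinge. It starts between 0 and 0.35. A firm push along the wire towards the hinge can tip the pail.
- bail_grip (a point): Centre of the black sleeve at the top of the bail: 12 mm diameter, 50 mm long, along this frame's y (the hinge direction), 100 mm from the hinge axis; it spins easily on the wire. The frame turns with the bail: -x points from hinge to sleeve. Folded, it is 57 mm clear of the pail's wall and its underside is 27 mm or more above the top of the front rail.
- shelf_rail (a point): Middle of the top of the low white shelf's front rail, a fixed level 8 mm steel rod along this y, 388 mm long. -x is forward (to the robot), +x to the shelf, z up. The rail's top is 39 mm above the board (150 mm deep, its middle 71 mm behind the rail). The standing pail's centre is 6 mm above this point; its underside clears the rail when its centre is over 45 mm above.
- tray_spot (a point): Centre of the floor of the empty compartment of the white plastic tray (fixed). The tray is 200 mm (x) by 260 mm (y), 35 mm high, walls 5 mm; a wall across its middle makes two compartments of about 190 x 122 mm, the empty one on the +y side. z is up; the floor is 5 mm above the table. A pail standing there has its centre 45 mm above this point.
- beaker_center (a point): Centre of a plain open steel beaker without a bail on the shelf, 72 mm diameter, 88 mm tall; leave it alone.
- jar_center (a point): Centre of a closed white jar on the shelf, 68 mm diameter, 85 mm tall; leave it alone.
- pills0_center (a point): Centre of an amber pill jar, 42 mm diameter, 68 mm tall, in the tray's other compartment; leave it alone.
- pills1_center (a point): A second such pill jar in the tray's other compartment; leave it alone.
There are look-alikes about, which are no part of the job. Leave any pink or purple look-alike of the part that bears pail_center alone.

How it is judged:
By the outcome, as a careful person would: the job done as asked, in the order asked, and still so for the second after the job is handed in, with the robot touching nothing.
It also fails if it takes over 61 s, if anything falls off the work surface, if the arm or the gripper's body presses on something with over 40 N, if the wrist force passes 120 N, or if a joint passes its speed limit or range.

## Robot

A 7-joint arm with a two-finger parallel gripper is mounted at the origin on the work surface. World frame = base frame: x ahead of the robot, y to its left, z up, the work surface at z = 0. Lengths are in mm, angles in rad, forces in N, time in s.
With the tool pointing down it reaches from about 350 to 900 mm from the base axis. Payload 7.2 kg.
Tool frame: the origin (TCP) lies midway between the tips of the shut fingers; the grasp point (between the pads) lies 19 mm behind it; z points along the fingers, x is the direction in which the jaws open and shut, and the axes are right-handed (so a half turn about z gives the same grasp; the last joint's range is limited). The gripper opens to 85 mm and grips with 20 to 120 N. Pads are 22 mm wide; open, the fingers measure 114 mm over their backs; the gripper's body (76 mm by 85 mm) begins 54 mm behind the grasp point. The pads swing forward as they close: fully open they stand 13 mm farther back than shut.
Start: joints at [-1.349, 0.411, -0.013, 1.596, 0.006, 1.134, -0.082], TCP at [178.61, 598.938, 231.297] pointing down, gripper open.
Joint ranges: [-2.95, 2.95], [-0.29, 1.99], [-1.47, 1.44], [0.14, 2.54], [-1.03, 4.17], [0.13, 1.85], [-2.86, 2.86]. Speed limits (rad/s): [2.39, 2.39, 3.01, 3.01, 3.14, 3.14, 3.14].

## Interface

Orientations are given as a unit quaternion [x, y, z, w].
In Python, from workcell import ctrl gives the robot as it stands.
- The arm moves only by the tool apply_moves, never from a script. Its argument "steps" is a list of rows, each an object with "fingers": the opening in per cent of the stroke, from 0 (shut) to 100 (fully open); "linear": the shift along the tool's x, y, z in units of 25 mm (1.0 is 25 mm), a list of three; "twist": the turn about the tool's z in rad. A call has exactly 10 rows; each row is the pose to reach, as a shift and turn from the pose commanded when the call began, along the tool's axes at that moment; what a row does not reach only later rows make up. A row lasts 1/8 s, in which the tool goes at most 62.5 mm and 10.7 degrees, less where a joint would pass 70% of its speed; a pose out of reach is approached as far as the arm can. A call with a gripper value outside its range is refused whole. The fingers move at their own pace and stop on an object; "squeeze" is the grip in N (left out, the last holds). Time passes only in rows, so rows that repeat a pose let the fingers close, or fill a call up. It gives the time, the measured TCP pose, the force and the opening at its end, in the units of the state.
- ctrl.state(): the state, without advancing time (a new reading comes with each control period).
- ctrl.read_camera(name): name is "scene" or "top" or "wrist"; returns a dict with "img" (400x640x3 uint8, blue, green, red), "vfov" (degrees; the focal length in pixels is half the picture's height over the tangent of half this angle, whatever the lens; pixels are square), "cx", "cy" (the principal point, pixels), "position" and "rotation" of the camera in the world. Camera axes: x right, y up, looking along -z (the intrinsics and any distortion apply to the point x, -y, -z); pixel columns grow to the right and rows downward; lengths in mm; the calibration is good to about 2 mm. The wrist camera is an equidistant fisheye: a pixel r from the principal point sees the ray r / f radians off the axis. A picture is of the moment at which its call begins. There is no depth.
- ctrl.hand_in(): hands the job in, once; it reports no verdict.
The state is a dict: "clock": time; "qpos": joint angles; "joint_vel": joint speeds; "tau": joint torques, N m; "ee_pos": TCP position; "ee_rot": TCP orientation; "contact_force": force on the tool from outside, world axes, zero at the start; "wrist_torque": the same for the moment, N m; "opening": opening from 0.0 (shut) to 1.0 (fully open).
Only numpy, scipy, OpenCV 4.12 (cv2) and the standard library are available. Lean on these libraries where they do the work, as an engineer would, in place of code of your own. Each camera call takes 0.05 s, during which the arm holds its last target.

## Working session

There is one attempt and no reset: what is moved stays moved. The work goes in short steps, Python scripts to look and compute and a tool call to move; the robot and the scene stay as the last step left them, time stands still between calls to the robot, and variables do not carry over. Pictures are saved under pics/ and viewed, and the job is handed in when it is done.

Besides the shell and the picture viewer there is one more tool, called after "Emit:" as name(argument=value, ...), one argument or row to a line, values as JSON. apply_moves: Moves the arm, as the interface text tells. Its arguments: {"type":"object","properties":{"steps":{"type":"array"},"squeeze":{"type":"number"}},"required":["steps"]}

```bash
mkdir -p pics; ls
python3 - <<'E'
from workcell import ctrl
import cv2
s=ctrl.state(); print(s)
for n in("scene","top","wrist"):
    c=ctrl.read_camera(n); cv2.imwrite(f"pics/{n}0.png",c["img"]); print(n,{k:v for k,v in c.items() if k!="img"})
E
```

```text
pics
{'clock': 0.0, 'qpos': array([-1.3492072 ,  0.41191727, -0.01270794,  1.59704397,  0.00562919,
        1.13429946, -0.08219106]), 'joint_vel': array([ 4.17205044e-04, -1.68104279e-04, -5.22766330e-05,  4.15912793e-04,
        1.32520528e-03, -2.80423188e-04, -8.84051006e-04]), 'tau': array([ 5.59762907e-05, -6.00616121e+01,  6.82157166e-01, -2.99408340e+01,
        1.38177761e-02,  1.05120809e-02, -1.42678019e-05]), 'ee_pos': array([178.5033518 , 598.4496569 , 230.44230888]), 'ee_rot': array([ 8.01782033e-01,  5.97616019e-01, -6.08917879e-04,  5.43503832e-04]), 'contact_force': array([ 0.72614075,  1.26505938, -0.59497089]), 'wrist_torque': array([-0.02523581,  0.0190235 , -0.05487215]), 'opening': 0.9992833690886547}
scene {'vfov': 48.648606214372634, 'cx': 321.29891538800933, 'cy': 201.05438416757795, 'position': array([ 832.52370194, -720.39788242,  999.29021901]), 'rotation': array([0.33562296, 0.08390182, 0.22241087, 0.91151035])}
top {'vfov': 42.137942132341834, 'cx': 321.4005269039908, 'cy': 196.72466999060714, 'position': array([ 373.80819888,  -29.94998375, 1426.06854591]), 'rotation': array([-0.02298699,  0.02435228,  0.7106629 , -0.70273523])}
wrist {'vfov': 65.70646984690485, 'cx': 315.71989446336937, 'cy': 200.11786603620064, 'position': array([111.77724576, 619.64802485, 372.37408651]), 'rotation': array([-0.11428379, -0.08387812,  0.59203631,  0.79334525])}
```

View pics/scene0.png

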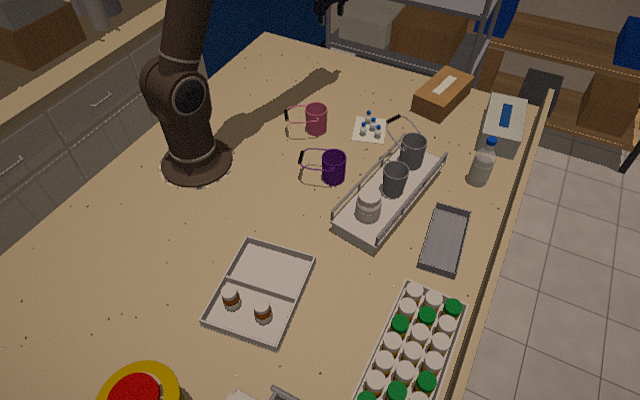

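View pics/top0.png

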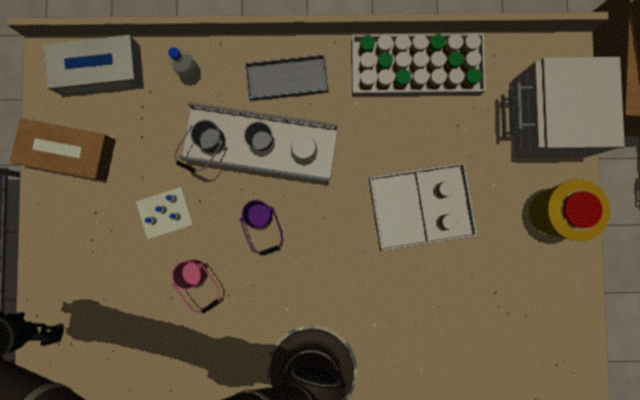

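View pics/wrist0.png

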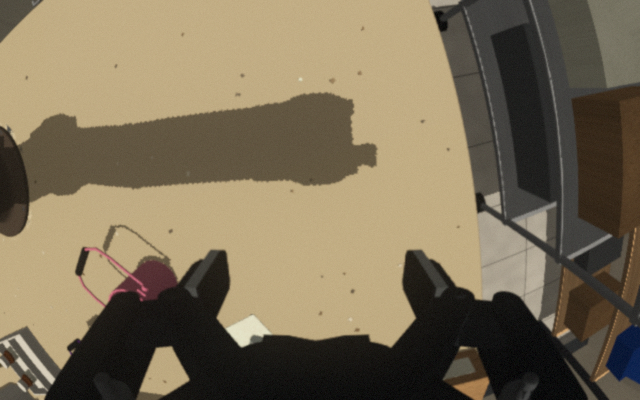

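```bash
cat > h.py <<'E'
import numpy as np, cv2
from scipy.spatial.transform import Rotation as R
from scipy.optimize import least_squares
def ray(c,u,v,fish=False):
    f=200/np.tan(np.radians(c["vfov"]/2)); x=(u-c["cx"]);y=(v-c["cy"])
    if fish:
        r=np.hypot(x,y); t=r/f; d=np.array([x/r*np.sin(t),-y/r*np.sin(t),-np.cos(t)])
    else:
        d=np.array([x/f,-y/f,-1.]);d/=np.linalg.norm(d)
    return np.array(c["position"]),R.from_quat(c["rotation"]).apply(d)
def proj(c,P,fish=False):
    f=200/np.tan(np.radians(c["vfov"]/2)); p=R.from_quat(c["rotation"]).inv().apply(np.atleast_2d(P)-c["position"])
    x,y,z=p[:,0],-p[:,1],-p[:,2]
    if fish:
        r=np.hypot(x,y);t=np.arctan2(r,z);k=f*t/r
    else: k=f/z
    return np.c_[c["cx"]+k*x,c["cy"]+k*y]
def atz(c,u,v,z,fish=False):
    o,d=ray(c,u,v,fish); return o+d*(z-o[2])/d[2]
def tri(*rays):
    A=np.zeros((3,3));b=np.zeros(3)
    for o,d in rays:
        M=np.eye(3)-np.outer(d,d);A+=M;b+=M@o
    p=np.linalg.solve(A,b); return p,[round(float(np.linalg.norm(np.cross(p-o,d))),1) for o,d in rays]
def crop(img,x0,y0,w,h,k,name):
    cv2.imwrite("pics/"+name,cv2.resize(img[y0:y0+h,x0:x0+w],None,fx=k,fy=k,interpolation=cv2.INTER_CUBIC))
def cams():
    import pickle; return pickle.load(open("cams.pkl","rb"))
E
python3 - <<'E'
from h import *; from workcell import ctrl; import pickle
d={n:ctrl.read_camera(n) for n in("scene","top")}; pickle.dump(d,open("cams.pkl","wb"))
g=lambda i:np.clip(i.astype(float)*1.8,0,255).astype(np.uint8)
crop(g(d["top"]["img"]),165,95,130,95,6,"t1.png")
crop(g(d["scene"]["img"]),325,100,130,98,6,"s1.png")
crop(g(d["top"]["img"]),360,155,130,98,6,"t2.png")
crop(g(d["scene"]["img"]),195,230,130,98,6,"s2.png")
E
```

```text
(no output)
```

View pics/t1.png

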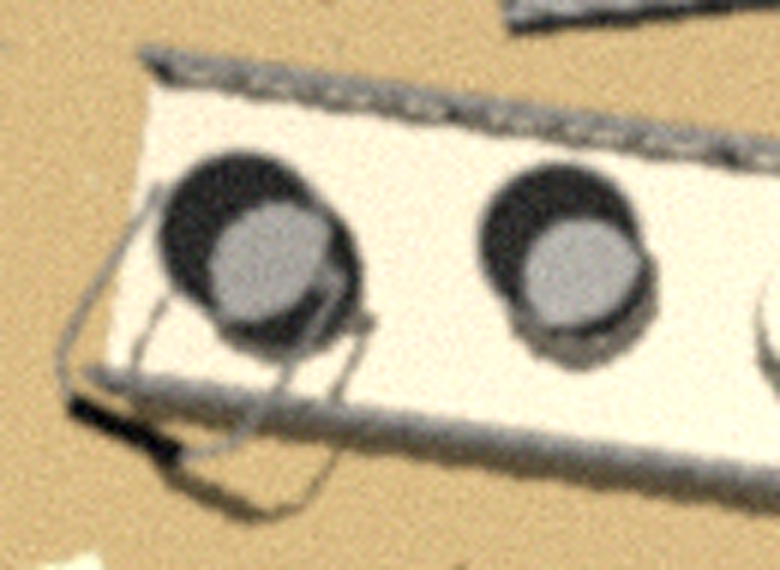

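View pics/s1.png

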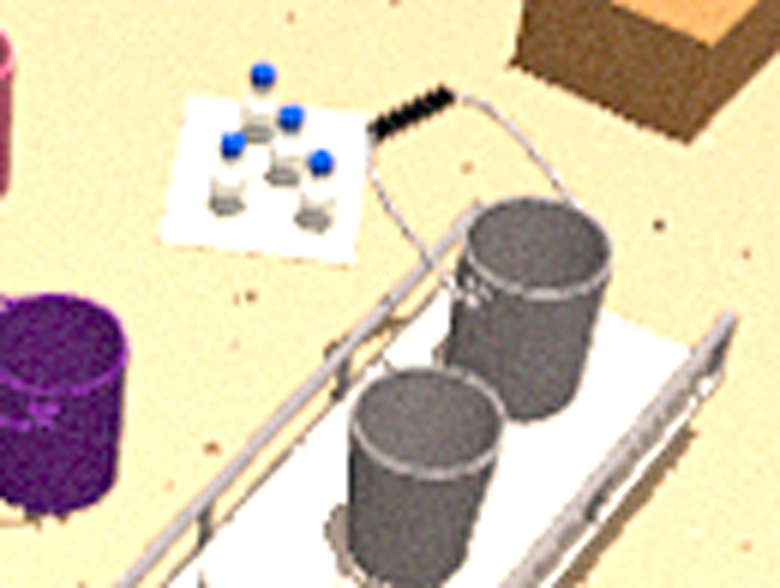

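View pics/t2.png

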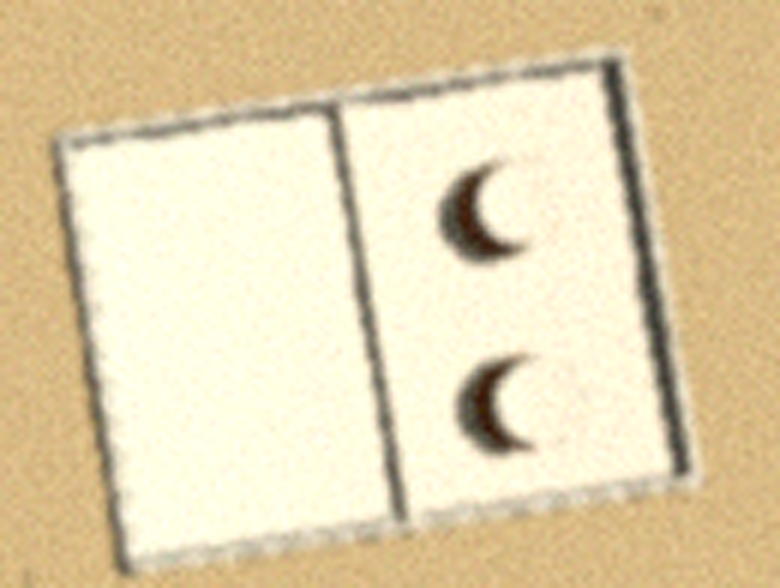

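View pics/s2.png

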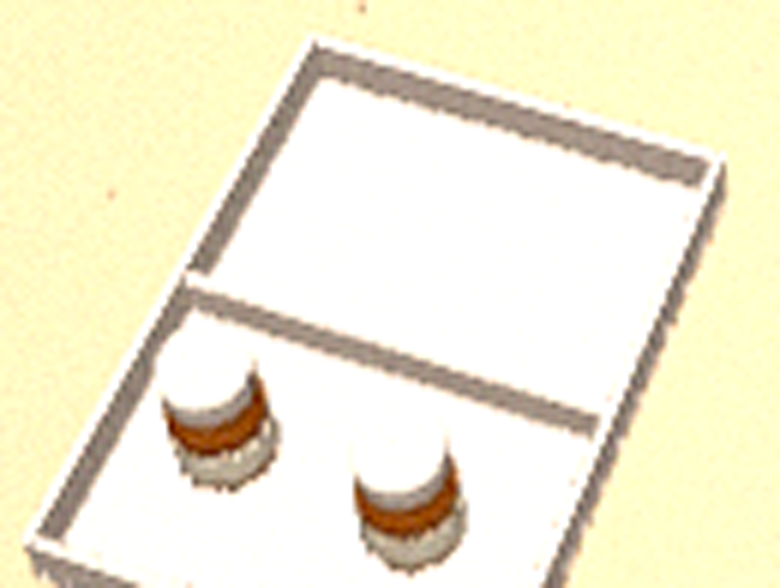

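Run:
```python
from h import *
d=cams();T,S=d["top"],d["scene"]
def t(x,y,ox=165,oy=95): return ray(T,ox+(x-2.5)/6,oy+(y-2.5)/6)
def s(x,y,ox=325,oy=100): return ray(S,ox+(x-2.5)/6,oy+(y-2.5)/6)
for n,a,b in[("endL",(75,407),(450,95)),("endR",(180,455),(372,131)),("mid",(127,431),(411,113)),("rim",(250,242),(537,247)),("beakerRim",(560,243),(427,422))]:
    print(n,tri(t(*a),s(*b)))
# tray
t2=lambda x,y:t(x,y,360,155); s2=lambda x,y:s(x,y,195,230)
for n,a,b in[("farL",(57,137),(716,158)),("nearL",(125,570),(315,42)),("divfar",(335,95),(600,425)),("divnear",(402,520),(190,275))]:
    print(n,tri(t2(*a),s2(*b)), atz(T,360+(a[0]-2.5)/6,155+(a[1]-2.5)/6,35), atz(S,195+(b[0]-2.5)/6,230+(b[1]-2.5)/6,35))
# rail from top: two points
for z in (80,100): print(z,atz(T,165+105/6,95+375/6,z),atz(T,165+780/6,95+472/6,z))
```

```text
endL (array([548.96177136, 322.09330934, 156.40581134]), [1.6, 1.6])
endR (array([526.87134462, 277.67286805, 157.99756194]), [0.2, 0.2])
mid (array([537.83334707, 300.06890419, 156.98102595]), [0.6, 0.6])
rim (array([620.86284593, 254.9985557 , 138.04932784]), [2.5, 2.5])
beakerRim (array([617.69894723, 124.97635303, 134.63821402]), [0.3, 0.3])
farL (array([ 517.60652242, -163.08186612,   29.66480883]), [0.8, 0.8]) [ 517.74715241 -162.13570322   35.        ] [ 518.6629531  -166.60471427   35.        ]
nearL (array([ 324.33025083, -189.63432003,   24.96253505]), [0.9, 0.9]) [ 323.99587595 -189.00413079   35.        ] [ 330.29204272 -194.64412075   35.        ]
divfar (array([ 534.84621103, -291.82742045,   19.33182243]), [2.8, 2.8]) [ 535.31519904 -287.36598619   35.        ] [ 537.3448585  -300.20310167   35.        ]
divnear (array([ 344.90305756, -314.66863345,   24.0542164 ]), [0.5, 0.5]) [ 344.75320402 -312.74836699   35.        ] [ 350.78196755 -318.96199461   35.        ]
80 [570.7411189  328.40397518  80.        ] [525.05418173  35.06302797  80.        ]
100 [567.81507296 323.07952183 100.        ] [522.80695616  34.09705916 100.        ]
```

Emit:
apply_moves(
  steps=[
    {"fingers": 60, "linear": [-0.4, 0.9, 0], "twist": 0.1},
    {"fingers": 60, "linear": [-1.1, 2.6, 0], "twist": 0.27},
    {"fingers": 60, "linear": [-1.9, 4.5, 0], "twist": 0.45},
    {"fingers": 60, "linear": [-2.7, 6.4, 0], "twist": 0.63},
    {"fingers": 60, "linear": [-3.5, 8.3, 0.1], "twist": 0.81},
    {"fingers": 60, "linear": [-4.3, 10.2, 0.1], "twist": 0.99},
    {"fingers": 60, "linear": [-5.1, 12.1, 0.1], "twist": 1.17},
    {"fingers": 60, "linear": [-5.9, 13.9, 0.2], "twist": 1.35},
    {"fingers": 60, "linear": [-6.6, 15.4, 0.2], "twist": 1.53},
    {"fingers": 60, "linear": [-7.1, 16.7, 0.2], "twist": 1.68},
  ],
  squeeze=40,
)

```text
clock: 1.5
ee_pos: [529.2, 307.9, 226.3]
ee_rot: [0.98, -0.201, 0.0, 0.0]
contact_force: [-0.7, 0.2, -0.1]
opening: 0.597
```

```bash
cat >> h.py <<'E'
def snap(names,tag,k=None):
    from workcell import ctrl; import pickle
    d={n:ctrl.read_camera(n) for n in names}
    pickle.dump(d,open(f"c_{tag}.pkl","wb"))
    for n in names: cv2.imwrite(f"pics/{n}_{tag}.png",np.clip(d[n]["img"].astype(float)*1.6,0,255).astype(np.uint8))
    return d
def delta(target,yawdeg=None,s=None):
    "world target TCP -> tool units, twist"
    from workcell import ctrl
    s=s or ctrl.state(); r=R.from_quat(s["ee_rot"]); m=r.as_matrix()
    l=m.T@(np.array(target)-s["ee_pos"])/25
    yaw=np.degrees(np.arctan2(m[1,0],m[0,0])); tw=None
    if yawdeg is not None: tw=-np.radians(yawdeg-yaw)
    print("pos",s["ee_pos"].round(1),"yaw",round(yaw,1),"lin",l.round(2),"twist",tw,"F",s["contact_force"].round(1),"tiltZ",m[:,2].round(3),"open",round(s["opening"],3),"t",s["clock"])
E
python3 - <<'E'
from h import *
snap(["wrist","top"],"1"); delta([538,300,225],-27.5)
E
```

```text
pos [531.1 305.5 226.4] yaw -23.4 lin [0.34 0.09 0.06] twist 0.07165056005614814 F [ 0.1 -0.3  0.4] tiltZ [ 0.002 -0.002 -1.   ] open 0.601 t 1.6
```

View pics/wrist_1.png

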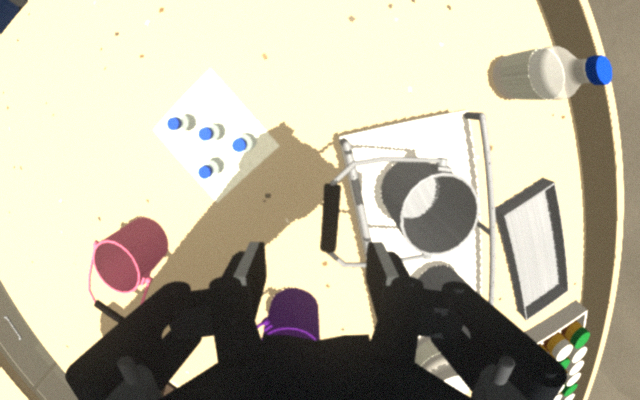

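Run:
```python
from h import *; import pickle
W=pickle.load(open("c_1.pkl","rb"))["wrist"]; d=cams();T,S=d["top"],d["scene"]
t=lambda x,y: ray(T,165+(x-2.5)/6,95+(y-2.5)/6)
s=lambda x,y: ray(S,325+(x-2.5)/6,100+(y-2.5)/6)
w=lambda u,v: ray(W,u,v,True)
print(W["position"])
for n,a,b,c in[("endL",(75,407),(450,95),(331.5,184)),("endR",(180,455),(372,131),(330,252)),("mid",(127,431),(411,113),(330.7,218)),("rim",(250,242),(537,247),(438,211))]:
    print(n,tri(t(*a),s(*b),w(*c)), tri(t(*a),w(*c)),tri(s(*b),w(*c)))
crop(np.clip(W["img"]*1.5,0,255).astype(np.uint8),300,130,190,140,4,"w1c.png")
```

```text
[559.2264605  374.24920435 368.18297225]
endL (array([549.04621433, 322.84391764, 155.50037527]), [1.8, 1.5, 0.5]) (array([548.65357476, 322.47488621, 151.59261007]), [0.5, 0.5]) (array([549.73979341, 323.48984989, 156.18230087]), [0.4, 0.4])
endR (array([527.55063488, 276.7454158 , 159.05313756]), [1.0, 0.6, 1.2]) (array([527.81969058, 276.97947571, 159.77025827]), [1.0, 1.0]) (array([527.92938673, 276.1198525 , 159.11784659]), [0.8, 0.8])
mid (array([538.28457685, 300.225292  , 156.67802784]), [1.0, 0.4, 0.9]) (array([538.29940644, 300.02185204, 155.01708228]), [0.8, 0.8]) (array([538.79057503, 300.3664802 , 157.07367597]), [0.4, 0.4])
rim (array([621.64762817, 258.86258001, 133.00418079]), [4.3, 2.4, 2.6]) (array([623.17642629, 257.12018975, 124.61961945]), [2.0, 2.0]) (array([622.26420166, 261.53434325, 133.9798639 ]), [0.4, 0.4])
```

View pics/w1c.png

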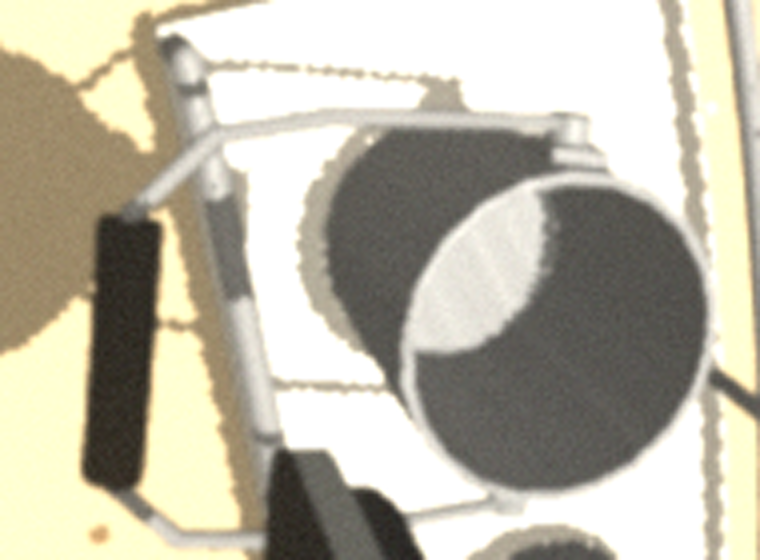

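Run:
```python
from h import *
delta([538.5,300.2,165],-25.8);delta([538.5,300.2,138],-25.8)
```

```text
pos [531.1 305.5 226.4] yaw -23.4 lin [0.35 0.08 2.46] twist 0.04197996277224456 F [ 0.1 -0.3  0.4] tiltZ [ 0.002 -0.002 -1.   ] open 0.601 t 1.6
pos [531.1 305.5 226.4] yaw -23.4 lin [0.35 0.07 3.54] twist 0.04197996277224456 F [ 0.1 -0.3  0.4] tiltZ [ 0.002 -0.002 -1.   ] open 0.601 t 1.6
```

Emit:
apply_moves(
  steps=[
    {"fingers": 50, "linear": [0.15, 0.05, 0.2], "twist": 0.02},
    {"fingers": 50, "linear": [0.35, 0.08, 0.7], "twist": 0.04},
    {"fingers": 50, "linear": [0.35, 0.08, 1.2], "twist": 0.04},
    {"fingers": 50, "linear": [0.35, 0.08, 1.7], "twist": 0.04},
    {"fingers": 50, "linear": [0.35, 0.08, 2.1], "twist": 0.04},
    {"fingers": 50, "linear": [0.35, 0.08, 2.5], "twist": 0.04},
    {"fingers": 50, "linear": [0.35, 0.08, 2.8], "twist": 0.04},
    {"fingers": 50, "linear": [0.35, 0.08, 2.9], "twist": 0.04},
    {"fingers": 50, "linear": [0.35, 0.08, 2.9], "twist": 0.04},
    {"fingers": 50, "linear": [0.35, 0.08, 2.9], "twist": 0.04},
  ],
  squeeze=20,
)

```text
clock: 2.85
ee_pos: [535.5, 304.4, 154.2]
ee_rot: [0.976, -0.218, 0.0, -0.0]
contact_force: [-0.0, 1.2, 0.5]
opening: 0.496
```

Run:
```python
from h import *
d=snap(["wrist","scene"],"2"); delta([538.5,300.2,138],-25.8)
print(proj(d["wrist"],[[538.5,300.2,157]],True))
crop(np.clip(d["wrist"]["img"]*1.5,0,255).astype(np.uint8),200,130,200,150,4,"w2c.png")
```

```text
pos [535.5 304.4 154.2] yaw -25.2 lin [0.18 0.1  0.65] twist 0.01134143453102607 F [-0.3  0.7 -0.2] tiltZ [ 0.001  0.001 -1.   ] open 0.495 t 2.95
[[321.84980633 265.19496335]]
```

View pics/w2c.png

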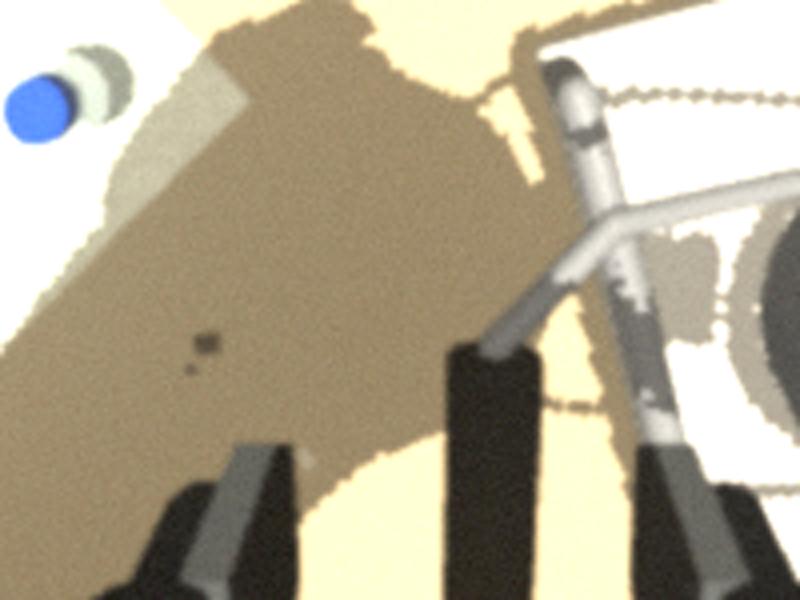

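View pics/scene_2.png

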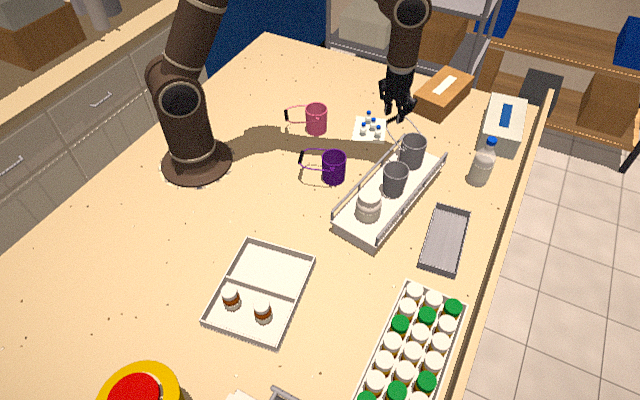

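Emit:
apply_moves(
  steps=[
    {"fingers": 50, "linear": [0.1, 0.05, 0.1], "twist": 0.01},
    {"fingers": 50, "linear": [0.17, 0.1, 0.3], "twist": 0.01},
    {"fingers": 50, "linear": [0.17, 0.1, 0.5], "twist": 0.01},
    {"fingers": 50, "linear": [0.17, 0.1, 0.65], "twist": 0.01},
    {"fingers": 35, "linear": [0.17, 0.1, 0.65], "twist": 0.01},
    {"fingers": 25, "linear": [0.17, 0.1, 0.65], "twist": 0.01},
    {"fingers": 20, "linear": [0.17, 0.1, 0.65], "twist": 0.01},
    {"fingers": 15, "linear": [0.17, 0.1, 0.65], "twist": 0.01},
    {"fingers": 10, "linear": [0.17, 0.1, 0.65], "twist": 0.01},
    {"fingers": 5, "linear": [0.17, 0.1, 0.65], "twist": 0.01},
  ],
  squeeze=20,
)

```text
clock: 4.2
ee_pos: [537.7, 300.4, 137.5]
ee_rot: [0.975, -0.223, -0.0, 0.0]
contact_force: [-2.2, 0.1, 1.1]
opening: 0.125
```

Run:
```python
from h import *
d=snap(["wrist","scene"],"3"); delta([538.5,300.2,138],-25.8)
crop(np.clip(d["wrist"]["img"]*1.5,0,255).astype(np.uint8),200,130,250,180,3,"w3c.png")
```

```text
pos [537.8 300.4 137.5] yaw -25.7 lin [ 0.03 -0.01 -0.02] twist 0.0014676002390804617 F [-2.9  0.7  2.4] tiltZ [-0.  0. -1.] open 0.13 t 4.3
```

View pics/w3c.png

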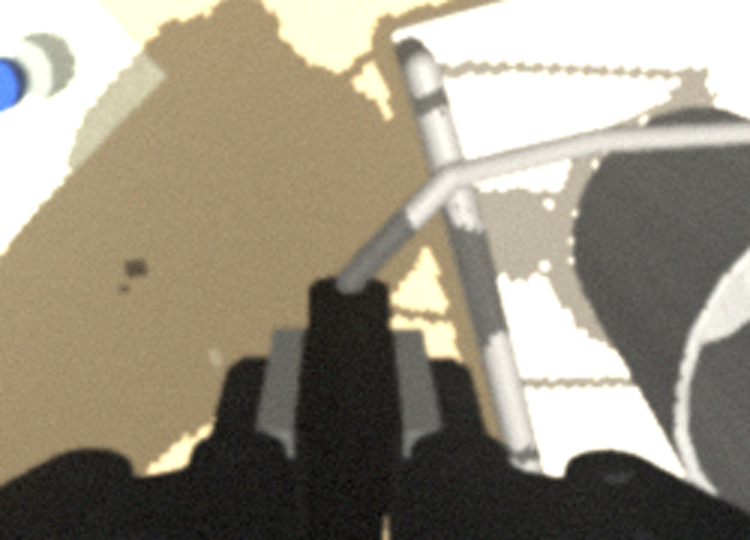

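Emit:
apply_moves(
  steps=[
    {"fingers": 0, "linear": [0, 0, 0], "twist": 0},
    {"fingers": 0, "linear": [0.06, 0, -0.15], "twist": 0},
    {"fingers": 0, "linear": [0.15, 0, -0.35], "twist": 0},
    {"fingers": 0, "linear": [0.31, 0, -0.65], "twist": 0},
    {"fingers": 0, "linear": [0.53, 0, -0.98], "twist": 0},
    {"fingers": 0, "linear": [0.78, 0, -1.3], "twist": 0},
    {"fingers": 0, "linear": [1.06, 0, -1.58], "twist": 0},
    {"fingers": 0, "linear": [1.37, 0, -1.83], "twist": 0},
    {"fingers": 0, "linear": [1.55, 0, -1.95], "twist": 0},
    {"fingers": 0, "linear": [1.55, 0, -1.95], "twist": 0},
  ],
  squeeze=40,
)

```text
clock: 5.55
ee_pos: [573.4, 283.3, 186.7]
ee_rot: [0.975, -0.223, 0.0, -0.0]
contact_force: [-3.1, 0.6, 3.5]
opening: 0.122
```

Run:
```python
from h import *
d=snap(["wrist","scene"],"4"); delta([538.5,300.2,138],-25.8)
crop(np.clip(d["scene"]["img"]*1.5,0,255).astype(np.uint8),330,60,140,120,5,"s4c.png")
```

```text
pos [572.7 283.7 186.2] yaw -25.7 lin [-1.52 -0.    1.93] twist 0.0015735394266716519 F [-2.4  1.5  3.2] tiltZ [-0.  0. -1.] open 0.125 t 5.65
```

View pics/s4c.png

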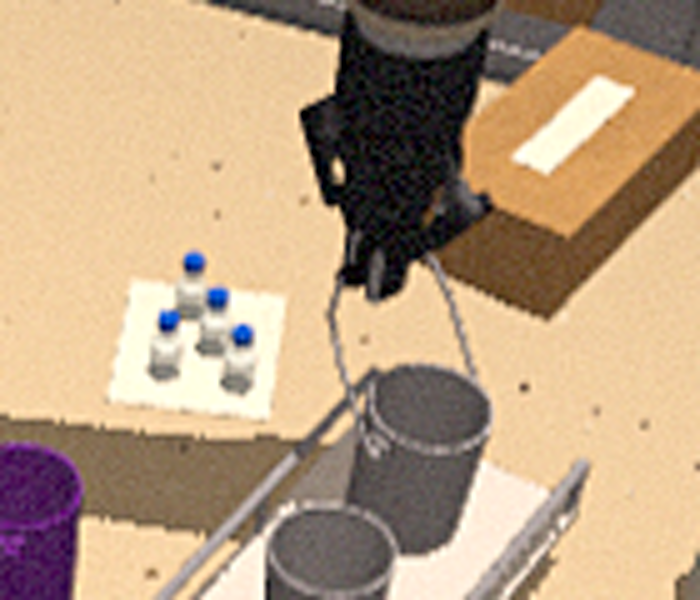

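View pics/wrist_4.png

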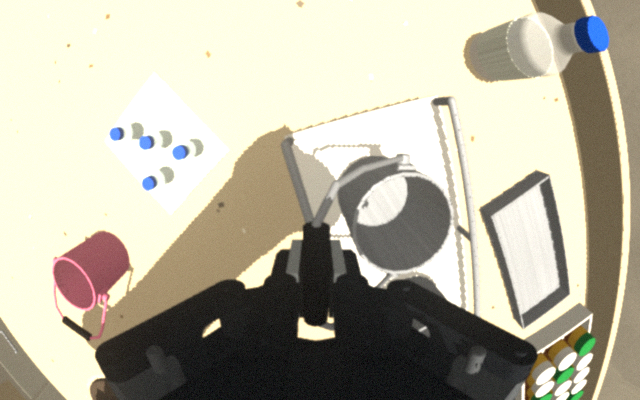

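Emit:
apply_moves(
  steps=[
    {"fingers": 0, "linear": [0.18, 0, -0.12], "twist": 0},
    {"fingers": 0, "linear": [0.39, 0, -0.24], "twist": 0},
    {"fingers": 0, "linear": [0.76, 0, -0.41], "twist": 0},
    {"fingers": 0, "linear": [1.14, 0, -0.54], "twist": 0},
    {"fingers": 0, "linear": [1.53, 0, -0.62], "twist": 0},
    {"fingers": 0, "linear": [1.92, 0, -0.66], "twist": 0},
    {"fingers": 0, "linear": [2.13, 0, -0.67], "twist": 0},
    {"fingers": 0, "linear": [2.13, 0, -0.67], "twist": 0},
    {"fingers": 0, "linear": [2.13, 0, -0.67], "twist": 0},
    {"fingers": 0, "linear": [2.13, 0, -0.67], "twist": 0},
  ],
  squeeze=40,
)

```text
clock: 6.9
ee_pos: [620.6, 260.5, 202.8]
ee_rot: [0.975, -0.222, -0.0, 0.0]
contact_force: [-1.1, 0.6, 1.4]
opening: 0.123
```

Run:
```python
from h import *
d=snap(["wrist","scene","top"],"5"); delta([622,259,204],-25.8)
crop(np.clip(d["scene"]["img"]*1.5,0,255).astype(np.uint8),330,60,140,120,5,"s5c.png")
```

```text
pos [620.6 260.4 202.8] yaw -25.7 lin [ 0.07  0.03 -0.05] twist 0.0016566104821274727 F [-0.7  0.4  1.6] tiltZ [-0. -0. -1.] open 0.125 t 7.05
```

View pics/s5c.png

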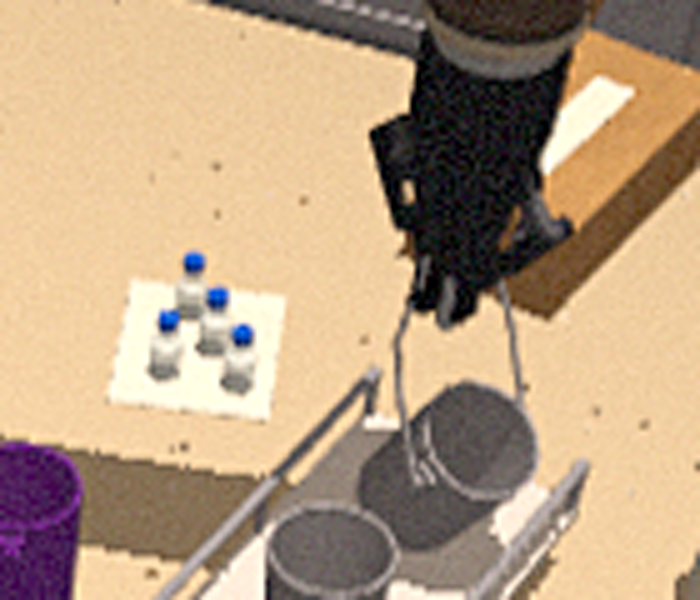

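View pics/wrist_5.png

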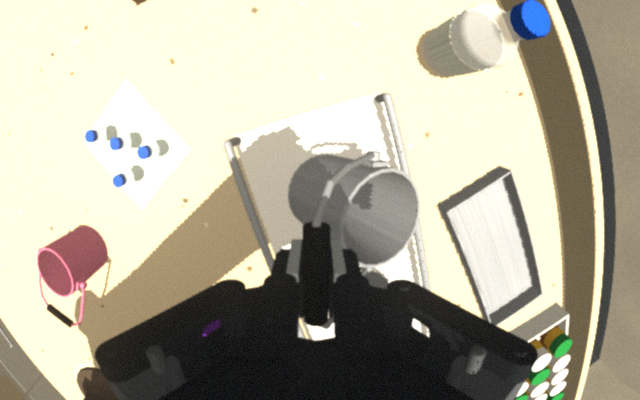

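Run:
```python
from h import *; import pickle
for i in (4,5):
    d=pickle.load(open(f"c_{i}.pkl","rb"))
    W=d["wrist"]["img"];S=d["scene"]["img"]
    a=cv2.resize(np.clip(W*1.3,0,255).astype(np.uint8)[130:280,280:480],None,fx=4,fy=4,interpolation=3)
    b=cv2.resize(np.clip(S*1.8,0,255).astype(np.uint8)[90:190,365:455],None,fx=6,fy=6,interpolation=3)
    cv2.imwrite(f"pics/wz{i}.png",a);cv2.imwrite(f"pics/sz{i}.png",b)
```

```text
(no output)
```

View pics/wz4.png

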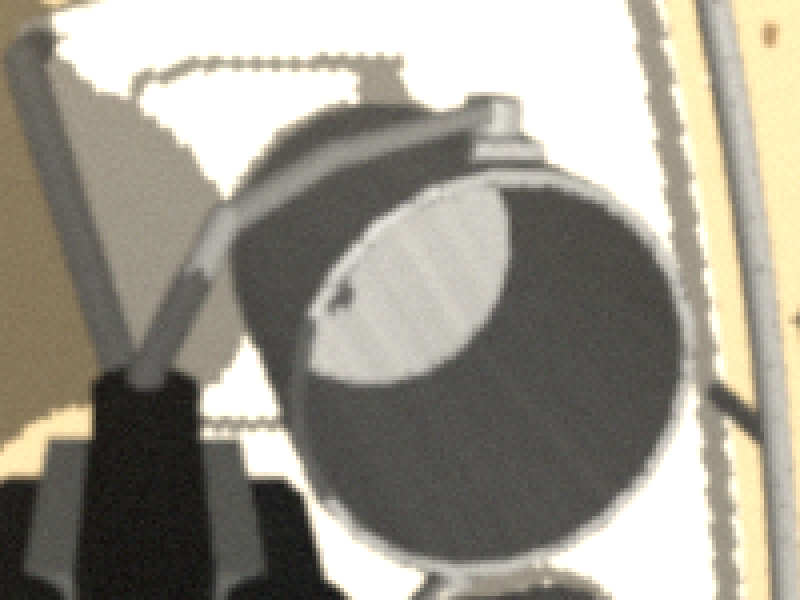

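View pics/sz4.png

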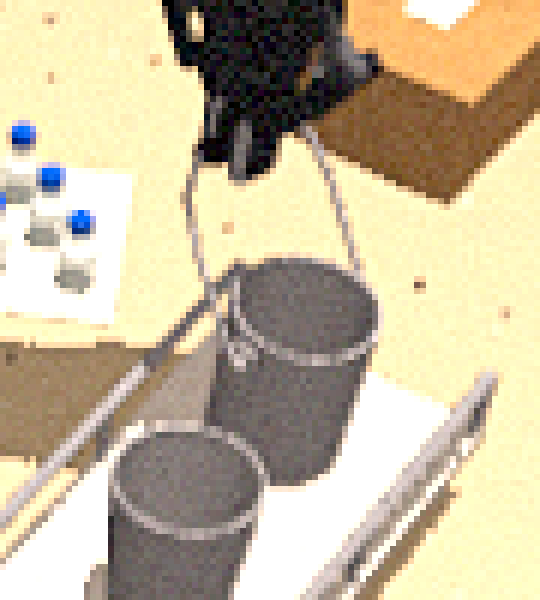

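View pics/wz5.png

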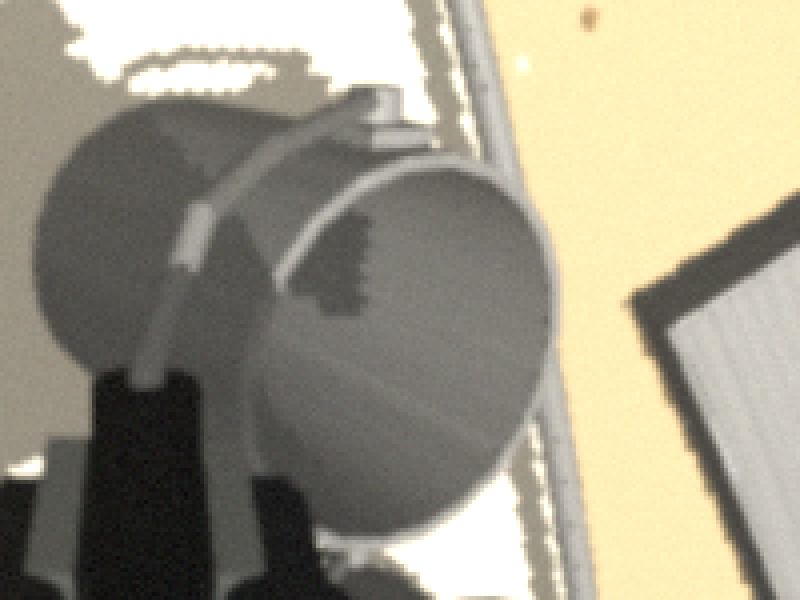

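View pics/sz5.png

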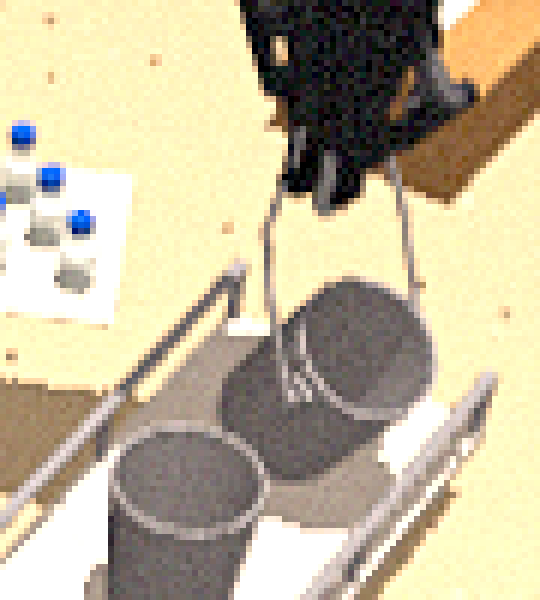

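Emit:
apply_moves(
  steps=[
    {"fingers": 0, "linear": [-0.2, 0, 0], "twist": 0},
    {"fingers": 0, "linear": [-0.4, 0, 0.02], "twist": 0},
    {"fingers": 0, "linear": [-0.6, 0, 0.05], "twist": 0},
    {"fingers": 0, "linear": [-0.8, 0, 0.09], "twist": 0},
    {"fingers": 0, "linear": [-1.0, 0, 0.14], "twist": 0},
    {"fingers": 0, "linear": [-1.2, 0, 0.2], "twist": 0},
    {"fingers": 0, "linear": [-1.4, 0, 0.27], "twist": 0},
    {"fingers": 0, "linear": [-1.55, 0, 0.33], "twist": 0},
    {"fingers": 0, "linear": [-1.65, 0, 0.38], "twist": 0},
    {"fingers": 0, "linear": [-1.7, 0, 0.41], "twist": 0},
  ],
  squeeze=40,
)

```text
clock: 8.3
ee_pos: [582.2, 279.1, 193.5]
ee_rot: [0.975, -0.223, -0.0, -0.0]
contact_force: [-4.1, 0.1, 8.4]
opening: 0.122
```

```bash
cat >> h.py <<'E'
def look(tag):
    d=snap(["wrist","scene"],tag); delta([622,259,204],-25.8)
    W=d["wrist"]["img"];S=d["scene"]["img"]
    a=cv2.resize(np.clip(W*1.3,0,255).astype(np.uint8)[130:280,260:480],None,fx=3,fy=3,interpolation=3)
    b=cv2.resize(np.clip(S*1.8,0,255).astype(np.uint8)[90:190,365:455],None,fx=5,fy=5,interpolation=3)
    im=np.zeros((500,660+450-330,3),np.uint8); im=np.zeros((450,800,3),np.uint8)
    im[:450,:450]=b[:450]; a2=cv2.resize(a,(350,239)); im[:239,450:]=a2
    cv2.imwrite(f"pics/k{tag}.png",im); cv2.imwrite(f"pics/wz{tag}.png",a); cv2.imwrite(f"pics/sz{tag}.png",b)
E
python3 -c "
from h import *
look('6')"
```

```text
pos [582.2 279.2 193.5] yaw -25.7 lin [ 1.79  0.04 -0.42] twist 0.0016192695647972073 F [-3.8  0.6  8.2] tiltZ [-0.     0.001 -1.   ] open 0.121 t 8.4
```

View pics/k6.png

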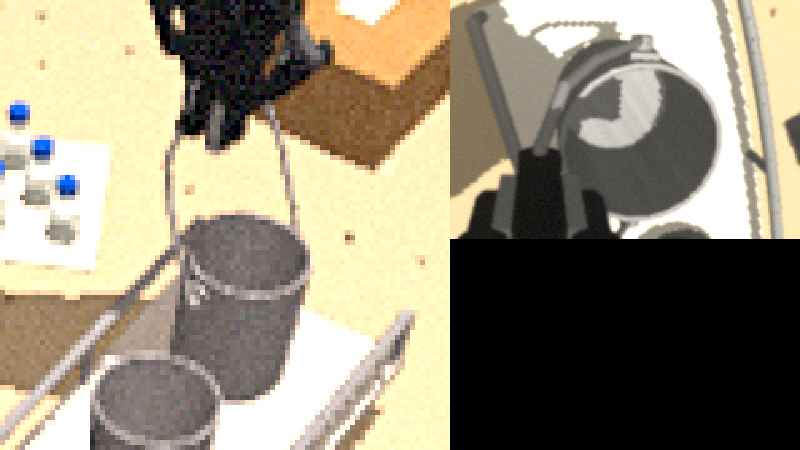

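View pics/wz6.png

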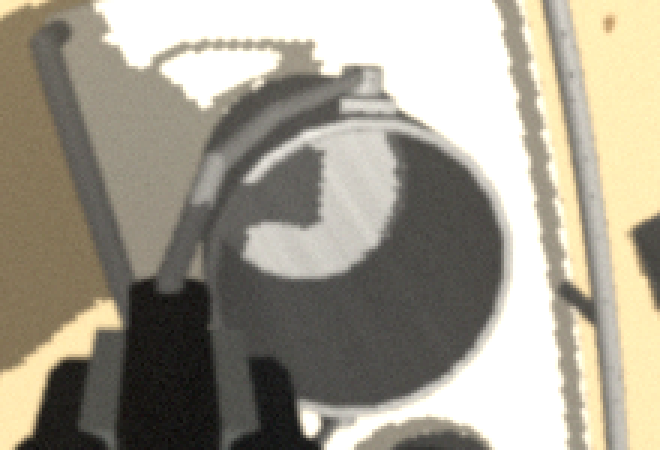

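View pics/sz6.png

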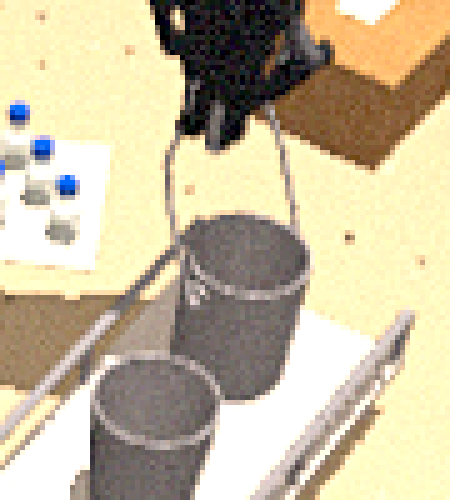

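Run:
```python
from h import *; import pickle
d=pickle.load(open("c_6.pkl","rb"));W,S=d["wrist"],d["scene"]
print(tri(ray(W,380,218.3,True),ray(S,413.5,140.6)))
from workcell import ctrl; s=ctrl.state(); print(s["ee_pos"])
# hinge left on wrist at various z, hinge right on scene
for z in(118,122,126,130): print(z,atz(W,382.3,158,z,True),atz(S,404.2,148,z), (atz(W,382.3,158,z,True)+atz(S,404.2,148,z))/2)
# check from initial: board/rail height: rail end in wrist & scene
d1=pickle.load(open("c_1.pkl","rb"))["wrist"]; S0=cams()["scene"];T0=cams()["top"]
r=tri(ray(S0,404,134.5),ray(d1,344.5,140.5,True)); print("rail end",r)
# prediction of sleeve pixels in image 2..; foot of pail
```

```text
(array([622.2826331, 259.6582842, 135.5542991]), [1.8, 1.8])
[582.15761339 279.16923859 193.45103728]
118 [643.96438006 294.30952459 118.        ] [603.11118331 236.4552623  118.        ] [623.53778169 265.38239344 118.        ]
122 [643.43425087 295.22415458 122.        ] [604.15244084 232.11229729 122.        ] [623.79334585 263.66822594 122.        ]
126 [642.90412168 296.13878458 126.        ] [605.19369837 227.76933229 126.        ] [624.04891002 261.95405843 126.        ]
130 [642.37399249 297.05341457 130.        ] [606.23495589 223.42636729 130.        ] [624.30447419 260.23989093 130.        ]
rail end (array([571.65719708, 338.35213778,  78.10826196]), [1.5, 1.5])
```

Emit:
apply_moves(
  steps=[
    {"fingers": 0, "linear": [0, 0, -0.02], "twist": 0},
    {"fingers": 0, "linear": [0, 0, -0.04], "twist": 0},
    {"fingers": 0, "linear": [0, 0, -0.06], "twist": 0},
    {"fingers": 0, "linear": [0, 0, -0.08], "twist": 0},
    {"fingers": 0, "linear": [0, 0, -0.1], "twist": 0},
    {"fingers": 0, "linear": [0, 0, -0.12], "twist": 0},
    {"fingers": 0, "linear": [0, 0, -0.12], "twist": 0},
    {"fingers": 0, "linear": [0, 0, -0.12], "twist": 0},
    {"fingers": 0, "linear": [0, 0, -0.12], "twist": 0},
    {"fingers": 0, "linear": [0, 0, -0.12], "twist": 0},
  ],
  squeeze=40,
)

```text
clock: 9.65
ee_pos: [582.6, 278.8, 195.8]
ee_rot: [0.975, -0.223, 0.0, -0.0]
contact_force: [-0.4, -1.3, -2.8]
opening: 0.125
```

```bash
python3 -c "
from h import *
look('7')"
```

```text
pos [582.6 278.8 195.8] yaw -25.7 lin [ 1.76  0.03 -0.33] twist 0.0013277002369899429 F [ 0.2 -0.4 -2.4] tiltZ [-0.  0. -1.] open 0.117 t 9.75
```

View pics/k7.png

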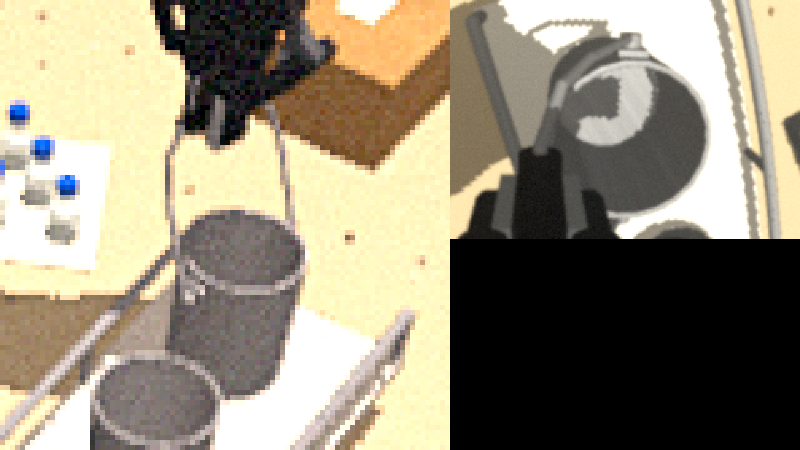

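View pics/wz7.png

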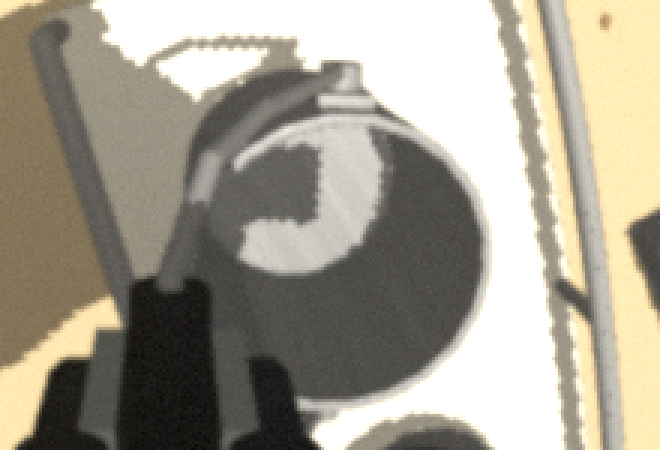

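View pics/sz7.png

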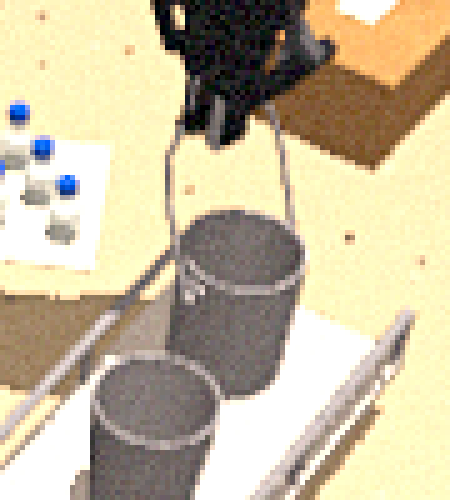

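Run:
```python
from h import *; import pickle
d=pickle.load(open("c_7.pkl","rb"));W,S=d["wrist"],d["scene"]
r=tri(ray(W,373.7,217.3,True),ray(S,412.7,139.8)); print(r)
p=np.array([582.6,278.8,195.8+19]); 
v=r[0]-p; print(v, np.hypot(*v[:2]), v@[.9,-.435,0])
```

```text
(array([619.08594382, 261.18464737, 136.11811319]), [1.7, 1.7])
[ 36.48594382 -17.61535263 -78.68188681] 40.515734530315065 40.50002782977377
```

Emit:
apply_moves(
  steps=[
    {"fingers": 0, "linear": [0.08, 0, -0.04], "twist": 0},
    {"fingers": 0, "linear": [0.17, 0, -0.08], "twist": 0},
    {"fingers": 0, "linear": [0.26, 0, -0.12], "twist": 0},
    {"fingers": 0, "linear": [0.36, 0, -0.15], "twist": 0},
    {"fingers": 0, "linear": [0.45, 0, -0.18], "twist": 0},
    {"fingers": 0, "linear": [0.55, 0, -0.21], "twist": 0},
    {"fingers": 0, "linear": [0.65, 0, -0.24], "twist": 0},
    {"fingers": 0, "linear": [0.74, 0, -0.26], "twist": 0},
    {"fingers": 0, "linear": [0.8, 0, -0.27], "twist": 0},
    {"fingers": 0, "linear": [0.8, 0, -0.27], "twist": 0},
  ],
  squeeze=40,
)

```text
clock: 11.0
ee_pos: [600.8, 270.0, 202.5]
ee_rot: [0.975, -0.223, 0.0, 0.0]
contact_force: [0.8, 0.2, -3.5]
opening: 0.121
```

```bash
python3 -c "
from h import *
look('8')"
```

```text
pos [600.7 270.1 202.6] yaw -25.7 lin [ 0.96  0.03 -0.06] twist 0.001338641473438987 F [ 0.7  0.5 -2.9] tiltZ [ 0.  0. -1.] open 0.125 t 11.1
```

View pics/k8.png

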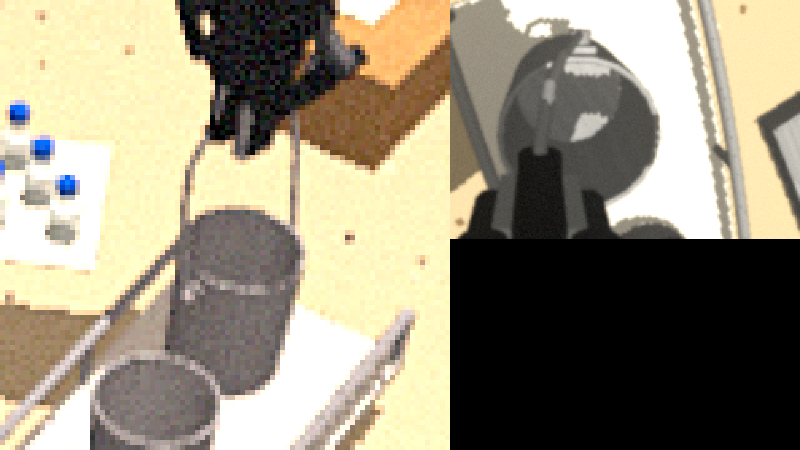

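Emit:
apply_moves(
  steps=[
    {"fingers": 0, "linear": [0.08, 0, -0.01], "twist": 0},
    {"fingers": 0, "linear": [0.17, 0, -0.03], "twist": 0},
    {"fingers": 0, "linear": [0.26, 0, -0.04], "twist": 0},
    {"fingers": 0, "linear": [0.36, 0, -0.05], "twist": 0},
    {"fingers": 0, "linear": [0.46, 0, -0.06], "twist": 0},
    {"fingers": 0, "linear": [0.56, 0, -0.06], "twist": 0},
    {"fingers": 0, "linear": [0.64, 0, -0.06], "twist": 0},
    {"fingers": 0, "linear": [0.7, 0, -0.06], "twist": 0},
    {"fingers": 0, "linear": [0.7, 0, -0.06], "twist": 0},
    {"fingers": 0, "linear": [0.7, 0, -0.06], "twist": 0},
  ],
  squeeze=40,
)

```text
clock: 12.35
ee_pos: [616.6, 262.4, 204.2]
ee_rot: [0.975, -0.223, 0.0, -0.0]
contact_force: [0.3, -0.5, -1.7]
opening: 0.123
```

```bash
python3 -c "
from h import *
look('9')"
```

```text
pos [616.5 262.4 204.1] yaw -25.7 lin [0.26 0.03 0.01] twist 0.0012744326302031885 F [-0.4 -0.9 -0.9] tiltZ [ 0.  0. -1.] open 0.123 t 12.45
```

View pics/sz9.png

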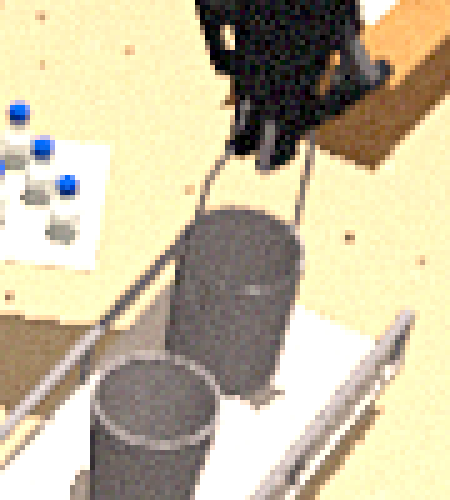

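View pics/wz9.png

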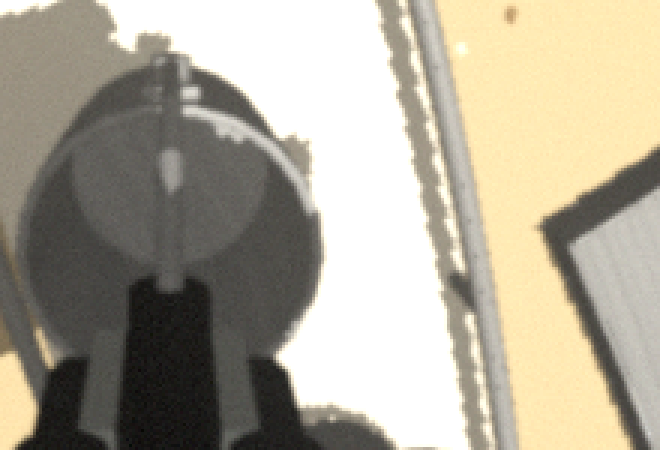

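Emit:
apply_moves(
  steps=[
    {"fingers": 0, "linear": [0, 0, -0.05], "twist": 0},
    {"fingers": 0, "linear": [0, 0, -0.15], "twist": 0},
    {"fingers": 0, "linear": [0, 0, -0.4], "twist": 0},
    {"fingers": 0, "linear": [0, 0, -0.8], "twist": 0},
    {"fingers": 0, "linear": [0, 0, -1.3], "twist": 0},
    {"fingers": 0, "linear": [0, 0, -1.8], "twist": 0},
    {"fingers": 0, "linear": [0, 0, -2.3], "twist": 0},
    {"fingers": 0, "linear": [0, 0, -2.8], "twist": 0},
    {"fingers": 0, "linear": [0, 0, -3.1], "twist": 0},
    {"fingers": 0, "linear": [0, 0, -3.2], "twist": 0},
  ],
  squeeze=60,
)

```text
clock: 13.7
ee_pos: [616.6, 262.5, 284.6]
ee_rot: [0.975, -0.223, 0.0, -0.0]
contact_force: [-0.8, -0.8, -3.7]
opening: 0.113
```

```bash
python3 -c "
from h import *
d=snap(['scene'],'10'); 
crop(np.clip(d['scene']['img']*1.5,0,255).astype(np.uint8),330,60,140,120,5,'s10c.png')
d=cams();T=d['top']
# tray spot estimate from top, at z=35 rim
P=[atz(T,360+(x-2.5)/6,155+(y-2.5)/6,35) for x,y in((57,137),(125,570),(335,97),(402,520))]
print(np.round(P,1),np.mean(P,0))
delta([480,330,284],-25.8); delta([480,200,284]); delta([432,-238,284])
"
```

```text
[[ 517.7 -162.1   35. ]
 [ 324.  -189.    35. ]
 [ 534.4 -287.3   35. ]
 [ 344.8 -312.7   35. ]] [ 430.22701806 -237.80826306   35.        ]
pos [616.5 262.5 284.5] yaw -25.7 lin [-6.09 -0.06  0.02] twist 0.001343518078351956 F [-0.   0.7 -5. ] tiltZ [ 0.  0. -1.] open 0.118 t 13.75
pos [616.5 262.5 284.5] yaw -25.7 lin [-3.83  4.62  0.02] twist None F [-0.   0.7 -5. ] tiltZ [ 0.  0. -1.] open 0.118 t 13.75
pos [616.5 262.5 284.5] yaw -25.7 lin [2.040e+00 2.124e+01 1.000e-02] twist None F [-0.   0.7 -5. ] tiltZ [ 0.  0. -1.] open 0.118 t 13.75
```

View pics/s10c.png

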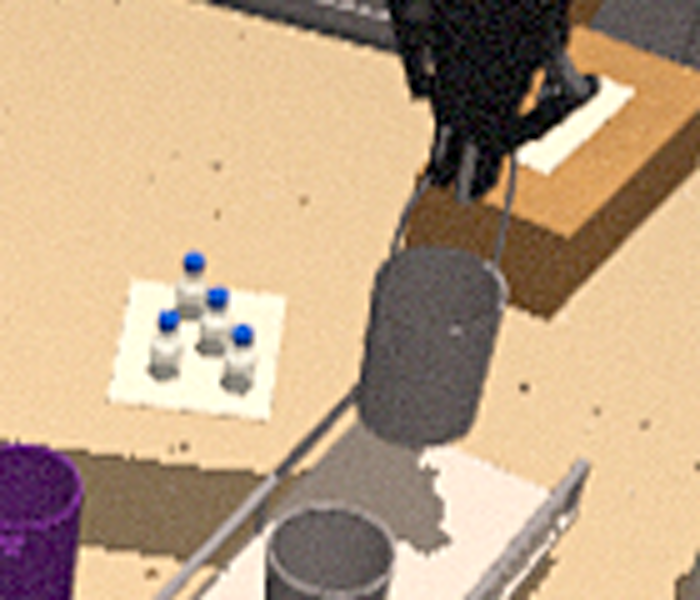

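Emit:
apply_moves(
  steps=[
    {"fingers": 0, "linear": [-0.15, 0.05, 0], "twist": 0},
    {"fingers": 0, "linear": [-0.5, 0.15, 0], "twist": 0},
    {"fingers": 0, "linear": [-1.0, 0.3, 0], "twist": 0},
    {"fingers": 0, "linear": [-1.65, 0.5, 0], "twist": 0},
    {"fingers": 0, "linear": [-2.35, 0.71, 0], "twist": 0},
    {"fingers": 0, "linear": [-3.05, 0.92, 0], "twist": 0},
    {"fingers": 0, "linear": [-3.75, 1.13, 0], "twist": 0},
    {"fingers": 0, "linear": [-4.4, 1.33, 0], "twist": 0},
    {"fingers": 0, "linear": [-5.0, 1.51, 0], "twist": 0},
    {"fingers": 0, "linear": [-5.4, 1.63, 0], "twist": 0},
  ],
  squeeze=60,
)

```text
clock: 15.0
ee_pos: [476.1, 284.6, 284.2]
ee_rot: [0.975, -0.222, -0.0, -0.0]
contact_force: [-0.1, 0.8, -3.9]
opening: 0.121
```

```bash
python3 -c "
from h import *
d=snap(['scene'],'11'); 
delta([430,-238,284])
delta([430,-238,164])
"
```

```text
pos [475.2 285.  284.1] yaw -25.7 lin [ 7.43 19.64 -0.  ] twist None F [-1.   0.5 -4.5] tiltZ [-0.001  0.001 -1.   ] open 0.116 t 15.05
pos [475.2 285.  284.1] yaw -25.7 lin [ 7.44 19.64  4.8 ] twist None F [-1.   0.5 -4.5] tiltZ [-0.001  0.001 -1.   ] open 0.116 t 15.05
```

View pics/scene_11.png

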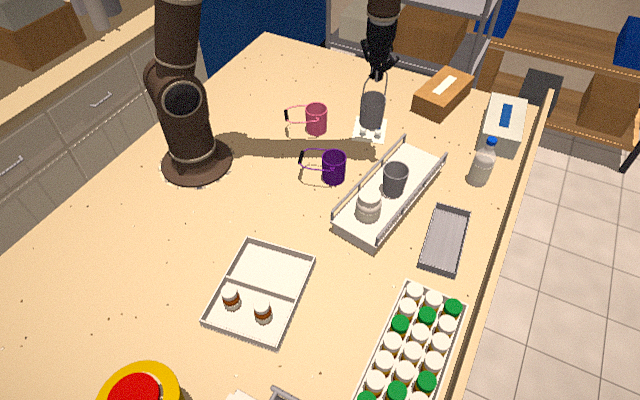

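Emit:
apply_moves(
  steps=[
    {"fingers": 0, "linear": [0.02, 0.06, -0.03], "twist": 0},
    {"fingers": 0, "linear": [0.07, 0.2, -0.1], "twist": 0},
    {"fingers": 0, "linear": [0.16, 0.43, -0.2], "twist": 0},
    {"fingers": 0, "linear": [0.3, 0.79, -0.35], "twist": 0},
    {"fingers": 0, "linear": [0.48, 1.28, -0.5], "twist": 0},
    {"fingers": 0, "linear": [0.71, 1.87, -0.65], "twist": 0},
    {"fingers": 0, "linear": [0.97, 2.55, -0.8], "twist": 0},
    {"fingers": 0, "linear": [1.26, 3.34, -0.9], "twist": 0},
    {"fingers": 0, "linear": [1.56, 4.12, -0.98], "twist": 0},
    {"fingers": 0, "linear": [1.86, 4.91, -1.0], "twist": 0},
  ],
  squeeze=60,
)

```text
clock: 16.3
ee_pos: [465.6, 151.9, 309.3]
ee_rot: [0.975, -0.223, 0.0, -0.0]
contact_force: [-0.0, 0.7, -4.4]
opening: 0.114
```

Emit:
apply_moves(
  steps=[
    {"fingers": 0, "linear": [0.3, 0.79, 0], "twist": 0},
    {"fingers": 0, "linear": [0.6, 1.57, 0], "twist": 0},
    {"fingers": 0, "linear": [0.89, 2.36, 0], "twist": 0},
    {"fingers": 0, "linear": [1.19, 3.14, 0], "twist": 0},
    {"fingers": 0, "linear": [1.49, 3.93, 0], "twist": 0},
    {"fingers": 0, "linear": [1.79, 4.71, 0], "twist": 0},
    {"fingers": 0, "linear": [2.08, 5.5, 0], "twist": 0},
    {"fingers": 0, "linear": [2.38, 6.28, 0], "twist": 0},
    {"fingers": 0, "linear": [2.68, 7.07, 0], "twist": 0},
    {"fingers": 0, "linear": [2.98, 7.86, 0], "twist": 0},
  ],
  squeeze=60,
)

```text
clock: 17.55
ee_pos: [447.3, -57.1, 309.1]
ee_rot: [0.975, -0.223, 0.0, -0.0]
contact_force: [1.3, 0.6, -4.8]
opening: 0.115
```

```bash
python3 -c "
from h import *
d=snap(['scene'],'12'); 
delta([430,-238,284]); from workcell import ctrl; print(ctrl.state()['qpos'].round(2))
"
```

```text
pos [446.8 -60.2 309.2] yaw -25.9 lin [2.5  6.69 1.01] twist None F [-1.7 -3.6 -4.1] tiltZ [ 0.    -0.001 -1.   ] open 0.12 t 17.6
[-0.68  0.01  0.73  1.92 -0.01  1.21 -0.4 ]
```

View pics/scene_12.png

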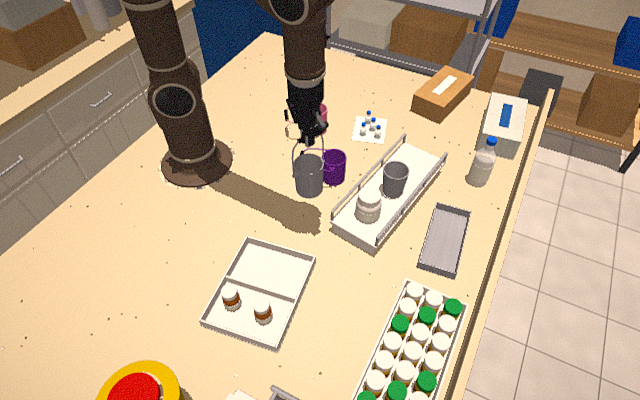

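Emit:
apply_moves(
  steps=[
    {"fingers": 0, "linear": [0.06, 0.17, 0], "twist": 0},
    {"fingers": 0, "linear": [0.2, 0.53, 0], "twist": 0},
    {"fingers": 0, "linear": [0.45, 1.2, 0], "twist": 0},
    {"fingers": 0, "linear": [0.77, 2.07, 0], "twist": 0},
    {"fingers": 0, "linear": [1.12, 3.0, 0.2], "twist": 0},
    {"fingers": 0, "linear": [1.47, 3.93, 0.4], "twist": 0},
    {"fingers": 0, "linear": [1.8, 4.82, 0.6], "twist": 0},
    {"fingers": 0, "linear": [2.09, 5.6, 0.8], "twist": 0},
    {"fingers": 0, "linear": [2.33, 6.24, 0.95], "twist": 0},
    {"fingers": 0, "linear": [2.48, 6.63, 1.0], "twist": 0},
  ],
  squeeze=60,
)

```text
clock: 18.85
ee_pos: [431.2, -232.7, 283.8]
ee_rot: [0.975, -0.223, -0.0, 0.0]
contact_force: [0.3, -0.2, -4.0]
opening: 0.118
```

```bash
python3 -c "
from h import *
d=snap(['scene','top'],'13'); 
delta([430,-238,160]); from workcell import ctrl; print(ctrl.state()['qpos'].round(2))
crop(np.clip(d['scene']['img']*1.5,0,255).astype(np.uint8),180,180,160,120,4,'s13c.png')
crop(np.clip(d['top']['img']*1.5,0,255).astype(np.uint8),340,140,160,120,4,'t13c.png')
"
```

```text
pos [ 431.2 -232.9  284. ] yaw -25.8 lin [0.05 0.2  4.96] twist None F [-0.3  0.8 -3.8] tiltZ [-0.    -0.001 -1.   ] open 0.121 t 18.95
[-0.4   0.16  0.91  1.88 -0.14  1.16  0.11]
```

View pics/s13c.png

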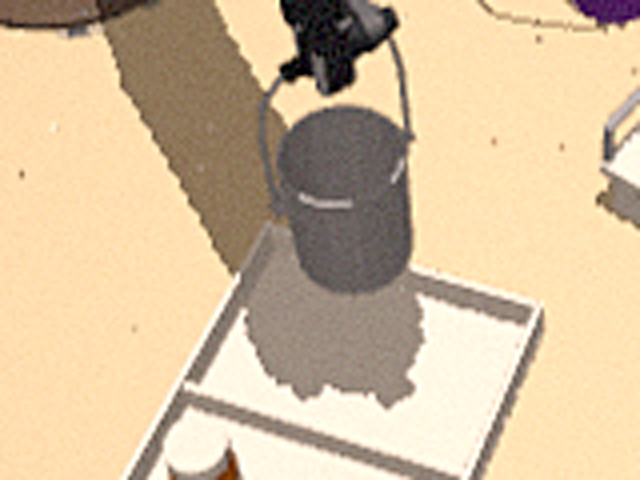

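View pics/t13c.png

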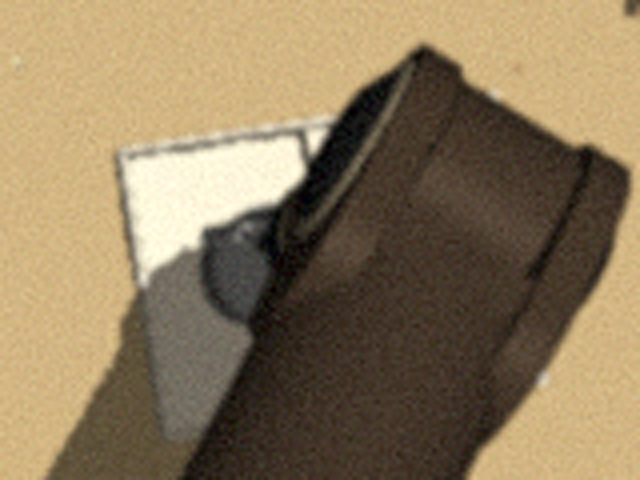

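Emit:
apply_moves(
  steps=[
    {"fingers": 0, "linear": [0.0, 0.05, 0.15], "twist": 0},
    {"fingers": 0, "linear": [0.02, 0.12, 0.5], "twist": 0},
    {"fingers": 0, "linear": [0.04, 0.2, 1.0], "twist": 0},
    {"fingers": 0, "linear": [0.05, 0.25, 1.6], "twist": 0},
    {"fingers": 0, "linear": [0.05, 0.25, 2.2], "twist": 0},
    {"fingers": 0, "linear": [0.05, 0.25, 2.8], "twist": 0},
    {"fingers": 0, "linear": [0.05, 0.25, 3.4], "twist": 0},
    {"fingers": 0, "linear": [0.05, 0.25, 3.9], "twist": 0},
    {"fingers": 0, "linear": [0.05, 0.25, 4.2], "twist": 0},
    {"fingers": 0, "linear": [0.05, 0.25, 4.4], "twist": 0},
  ],
  squeeze=60,
)

```text
clock: 20.2
ee_pos: [429.9, -238.3, 173.7]
ee_rot: [0.975, -0.223, -0.0, 0.0]
contact_force: [-0.1, 0.0, -4.5]
opening: 0.114
```

```bash
python3 -c "
from h import *
d=snap(['scene','wrist'],'14'); 
delta([431,-239,160])
crop(np.clip(d['scene']['img']*1.5,0,255).astype(np.uint8),180,180,160,120,5,'s14c.png')
"
```

```text
pos [ 429.8 -238.1  173.7] yaw -25.7 lin [0.06 0.01 0.55] twist None F [ 0.4  0.2 -3.7] tiltZ [-0.  0. -1.] open 0.113 t 20.3
```

View pics/s14c.png

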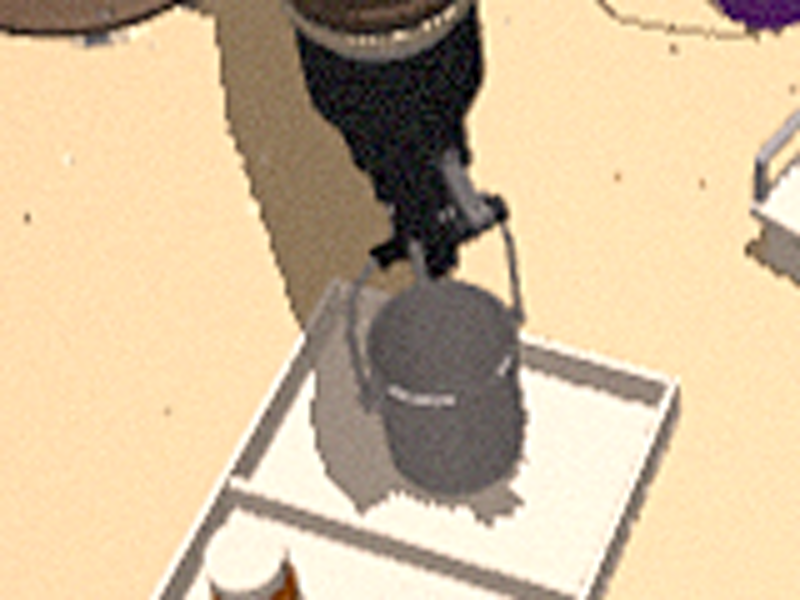

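View pics/wrist_14.png

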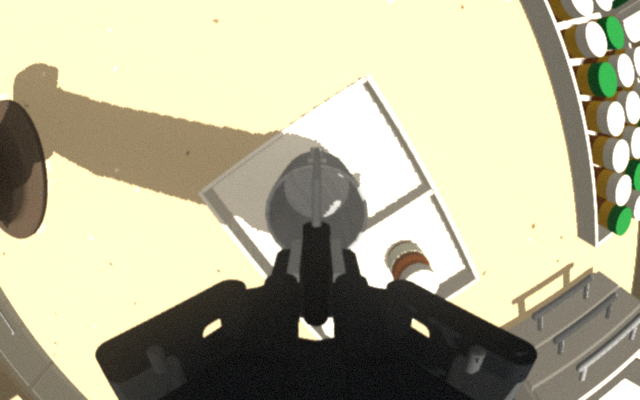

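Hanging level over the compartment, well inside the walls. Slow final descent.

Emit:
apply_moves(
  steps=[
    {"fingers": 0, "linear": [0, 0, 0.06], "twist": 0},
    {"fingers": 0, "linear": [0, 0, 0.12], "twist": 0},
    {"fingers": 0, "linear": [0, 0, 0.18], "twist": 0},
    {"fingers": 0, "linear": [0, 0, 0.24], "twist": 0},
    {"fingers": 0, "linear": [0, 0, 0.3], "twist": 0},
    {"fingers": 0, "linear": [0, 0, 0.35], "twist": 0},
    {"fingers": 0, "linear": [0, 0, 0.4], "twist": 0},
    {"fingers": 0, "linear": [0, 0, 0.44], "twist": 0},
    {"fingers": 0, "linear": [0, 0, 0.48], "twist": 0},
    {"fingers": 0, "linear": [0, 0, 0.48], "twist": 0},
  ],
  squeeze=60,
)

```text
clock: 21.55
ee_pos: [429.8, -238.2, 162.0]
ee_rot: [0.975, -0.223, -0.0, -0.0]
contact_force: [-0.7, 0.3, -3.9]
opening: 0.114
```

Emit:
apply_moves(
  steps=[
    {"fingers": 0, "linear": [0, 0, 0.01], "twist": 0},
    {"fingers": 0, "linear": [0, 0, 0.02], "twist": 0},
    {"fingers": 0, "linear": [0, 0, 0.03], "twist": 0},
    {"fingers": 0, "linear": [0, 0, 0.04], "twist": 0},
    {"fingers": 0, "linear": [0, 0, 0.05], "twist": 0},
    {"fingers": 0, "linear": [0, 0, 0.06], "twist": 0},
    {"fingers": 0, "linear": [0, 0, 0.07], "twist": 0},
    {"fingers": 0, "linear": [0, 0, 0.08], "twist": 0},
    {"fingers": 0, "linear": [0, 0, 0.08], "twist": 0},
    {"fingers": 0, "linear": [0, 0, 0.08], "twist": 0},
  ],
  squeeze=60,
)

```text
clock: 22.8
ee_pos: [429.9, -238.2, 160.0]
ee_rot: [0.975, -0.223, 0.0, -0.0]
contact_force: [-0.3, -0.1, -4.2]
opening: 0.115
```

Emit:
apply_moves(
  steps=[
    {"fingers": 0, "linear": [0, 0, 0.01], "twist": 0},
    {"fingers": 0, "linear": [0, 0, 0.02], "twist": 0},
    {"fingers": 0, "linear": [0, 0, 0.03], "twist": 0},
    {"fingers": 0, "linear": [0, 0, 0.04], "twist": 0},
    {"fingers": 0, "linear": [0, 0, 0.05], "twist": 0},
    {"fingers": 0, "linear": [0, 0, 0.06], "twist": 0},
    {"fingers": 0, "linear": [0, 0, 0.07], "twist": 0},
    {"fingers": 0, "linear": [0, 0, 0.08], "twist": 0},
    {"fingers": 0, "linear": [0, 0, 0.08], "twist": 0},
    {"fingers": 0, "linear": [0, 0, 0.08], "twist": 0},
  ],
)

```text
clock: 24.05
ee_pos: [431.0, -238.7, 158.9]
ee_rot: [0.975, -0.223, 0.001, 0.0]
contact_force: [0.2, 1.0, 8.2]
opening: 0.114
```

```bash
python3 -c "
from h import *
d=snap(['scene'],'15'); 
delta([431,-239,157])
crop(np.clip(d['scene']['img']*1.5,0,255).astype(np.uint8),180,180,160,120,5,'s15c.png')
"
```

```text
pos [ 431.  -238.7  159. ] yaw -25.7 lin [0.01 0.01 0.08] twist None F [-0.1  0.8  7.7] tiltZ [ 0.002 -0.001 -1.   ] open 0.116 t 24.1
```

View pics/s15c.png

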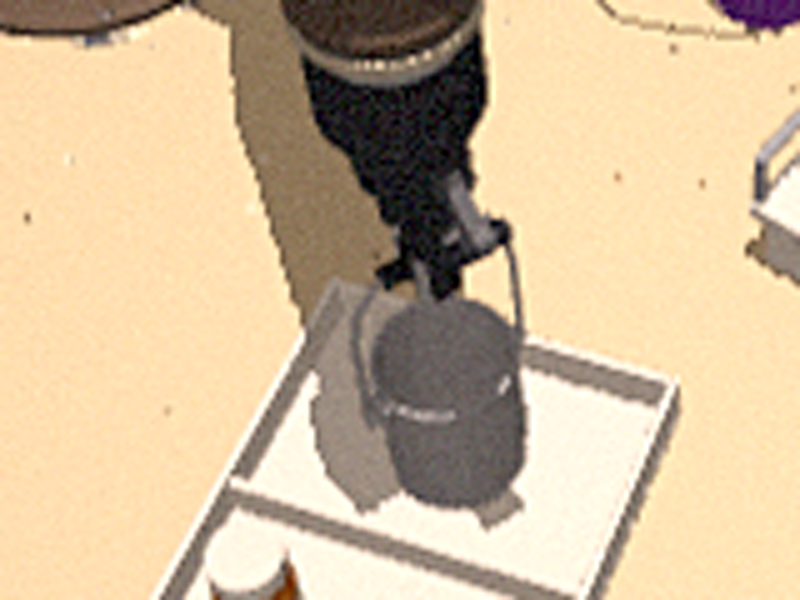

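Emit:
apply_moves(
  steps=[
    {"fingers": 0, "linear": [0, 0, -0.03], "twist": 0},
    {"fingers": 0, "linear": [0, 0, -0.03], "twist": 0},
    {"fingers": 14, "linear": [0, 0, -0.03], "twist": 0},
    {"fingers": 18, "linear": [0, 0, -0.03], "twist": 0},
    {"fingers": 24, "linear": [0, 0, -0.03], "twist": 0},
    {"fingers": 32, "linear": [0, 0, -0.03], "twist": 0},
    {"fingers": 42, "linear": [0, 0, -0.03], "twist": 0},
    {"fingers": 50, "linear": [0, 0, -0.03], "twist": 0},
    {"fingers": 50, "linear": [0, 0, -0.03], "twist": 0},
    {"fingers": 50, "linear": [0, 0, -0.03], "twist": 0},
  ],
  squeeze=20,
)

```text
clock: 25.35
ee_pos: [429.9, -238.2, 158.8]
ee_rot: [0.975, -0.223, -0.0, -0.0]
contact_force: [-0.7, 0.2, -0.8]
opening: 0.5
```

```bash
python3 -c "
from h import *
d=snap(['scene','wrist'],'16'); 
delta([431,-239,157])
crop(np.clip(d['scene']['img']*1.5,0,255).astype(np.uint8),180,180,160,120,5,'s16c.png')
"
```

```text
pos [ 429.9 -238.2  158.8] yaw -25.7 lin [0.06 0.01 0.07] twist None F [0.3 0.5 0. ] tiltZ [-0.  0. -1.] open 0.497 t 25.45
```

View pics/s16c.png

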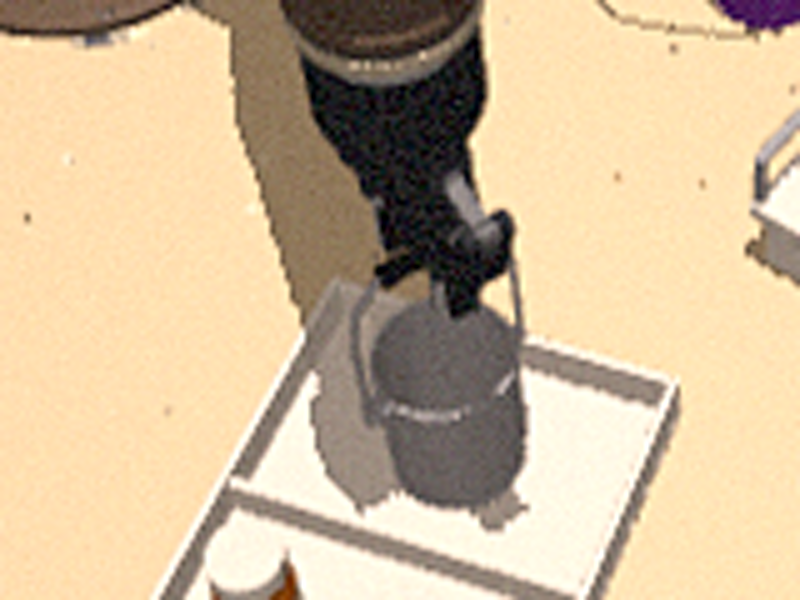

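View pics/wrist_16.png

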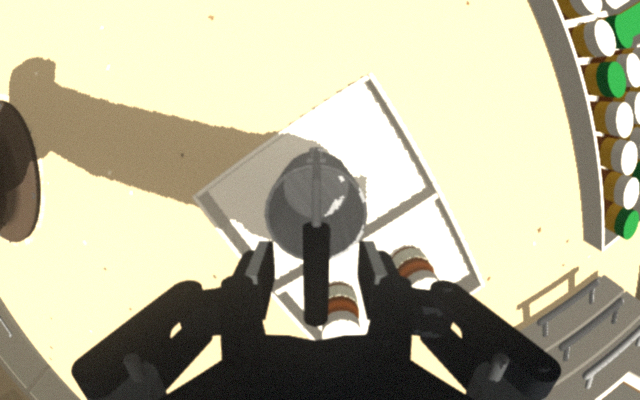

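Released, sleeve centred between the open fingers. Withdrawing straight up.

Emit:
apply_moves(
  steps=[
    {"fingers": 50, "linear": [0, 0, -0.1], "twist": 0},
    {"fingers": 50, "linear": [0, 0, -0.3], "twist": 0},
    {"fingers": 50, "linear": [0, 0, -0.6], "twist": 0},
    {"fingers": 50, "linear": [0, 0, -1.0], "twist": 0},
    {"fingers": 50, "linear": [0, 0, -1.6], "twist": 0},
    {"fingers": 50, "linear": [0, 0, -2.3], "twist": 0},
    {"fingers": 50, "linear": [0, 0, -3.0], "twist": 0},
    {"fingers": 50, "linear": [0, 0, -3.7], "twist": 0},
    {"fingers": 50, "linear": [0, 0, -4.2], "twist": 0},
    {"fingers": 50, "linear": [0, 0, -4.4], "twist": 0},
  ],
)

```text
clock: 26.7
ee_pos: [430.2, -238.2, 269.7]
ee_rot: [0.975, -0.222, 0.001, -0.0]
contact_force: [-0.3, -0.6, -0.4]
opening: 0.502
```

Emit:
apply_moves(
  steps=[
    {"fingers": 50, "linear": [0, -0.3, 0], "twist": 0},
    {"fingers": 50, "linear": [0, -0.9, 0], "twist": 0},
    {"fingers": 50, "linear": [0, -1.7, 0], "twist": 0},
    {"fingers": 50, "linear": [0, -2.7, 0], "twist": 0},
    {"fingers": 50, "linear": [0, -3.7, 0], "twist": 0},
    {"fingers": 50, "linear": [0, -4.7, 0], "twist": 0},
    {"fingers": 50, "linear": [0, -5.6, 0], "twist": 0},
    {"fingers": 50, "linear": [0, -6.3, 0], "twist": 0},
    {"fingers": 50, "linear": [0, -6.8, 0], "twist": 0},
    {"fingers": 50, "linear": [0, -7.0, 0], "twist": 0},
  ],
)

```text
clock: 27.95
ee_pos: [506.0, -79.9, 268.6]
ee_rot: [0.975, -0.222, -0.0, 0.0]
contact_force: [0.5, 0.1, -0.5]
opening: 0.498
```

```bash
python3 -c "
from h import *
d=snap(['scene','top'],'17'); 
delta([431,-239,157])
"
```

```text
pos [505.9 -80.4 268.7] yaw -25.7 lin [0.05 7.01 4.47] twist None F [0.3 0.4 0. ] tiltZ [-0. -0. -1.] open 0.499 t 28.05
```

View pics/scene_17.png

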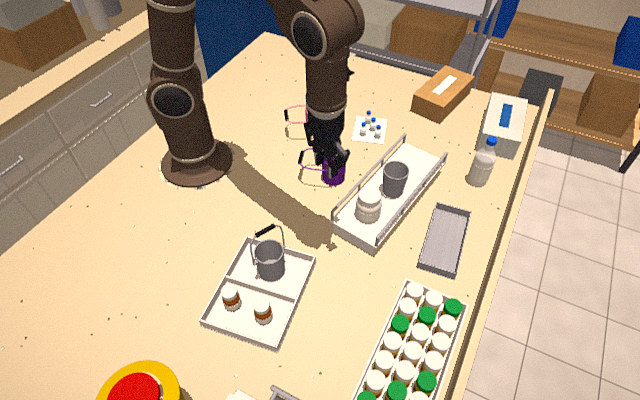

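View pics/top_17.png

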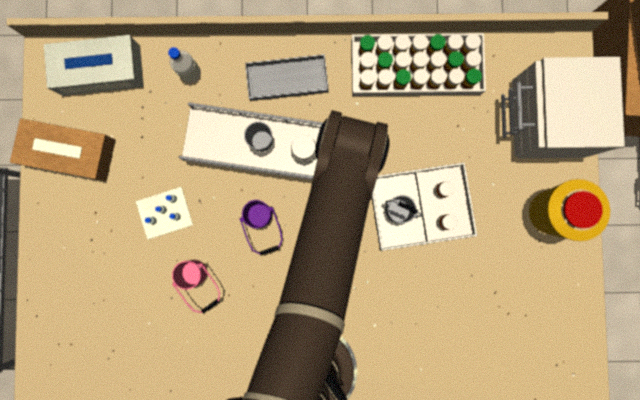

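```bash
python3 -c "
from workcell import ctrl
print(ctrl.hand_in())"
```

```text
the job is handed in; nothing more can be done
None
```

The pail stands upright near the middle of the tray's empty compartment with its bail up. It is released and the gripper is well clear. The job was handed in at about 28 s.

**Tilt while raising the bail:** on my first go at turning the bail upright, I pushed along the wire. That tilted the pail back on the shelf by roughly 30°, estimated from the picture. It did not fall over. I backed off until it stood upright again and measured its position once more. Then I finished raising the bail under light tension with the pail standing.

**Carry:** I lifted the pail about 80 mm and drew it forward over the rail. It hung level in the pictures along the way. Contact with the tray floor read about 8 N.

**Final checks:**
- In the last scene and top pictures the beaker, jar and pill jars look to be where they began, by eye rather than by measurement.
- The pink and purple pails also look unmoved.
- The force on the tool reads about zero.
- The two cameras disagreed by up to about 7 mm on the tray's centre. The pail has roughly 20 mm of clearance to the nearest wall, so this did not matter.

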